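# Unlatch the heater's vial block and hold it up level

### The arm

A 7-joint arm with a two-finger parallel gripper is mounted at the origin on the work surface. World frame = base frame: x ahead of the robot, y to its left, z up, the work surface at z = 0. Lengths are in m, angles in degrees, forces in N, time in s.
With the tool pointing down it reaches from about 0.4 to 0.85 m from the base axis. Payload 4.4 kg.
Tool frame: the origin (TCP) lies between the finger pads; the fingertips stand 25 mm ahead of it and the grasp point (between the pads) lies 6 mm ahead of it (env.tcp_to_tips is the distance from the TCP to the fingertips, in m); x points along the fingers, y is the direction in which the jaws open and shut, and the axes are right-handed (so a half turn about x gives the same grasp; the last joint's range is limited). The gripper opens to 94 mm and grips with 3 to 60 N. Pads are 16 mm wide; open, the fingers measure 119 mm over their backs; the gripper's body (75 mm by 177 mm) begins 78 mm behind the grasp point.
Start: joints at [72.605, 36.005, 2.206, 86.941, -1.547, 57.084, -1.146], TCP at [0.153, -0.632, 0.23] pointing down, gripper open.
Joint ranges: [-175.42, 175.42], [-21.48, 121.26], [-71.46, 75.88], [10.55, 141.38], [-63.04, 243.04], [13.31, 113.54], [-168.57, 168.57]. Speed limits (degrees/s): [147.25, 147.25, 180, 180, 180, 180, 180].

### API

Orientations are given as a 3x3 rotation matrix whose columns are the frame's x, y, z axes.
In Python, from plant import env gives the robot as it stands.
- The arm moves only by the shell command python3 -m handwheel 'ROWS' [FORCE]. ROWS is JSON, a list of rows, each a list of 7 numbers: the closure, from 0 (fully open) to 1 (shut), then the shift along the tool's x, y, z in mm, then the turn, a rotation vector about the tool's x, y, z in rad. A call has 1 to 5 rows; each row shifts and turns the commanded pose from where the row before left it, along the tool's axes as they then stand; what a row does not reach is not made up. A row lasts 1/8 s, in which the tool goes at most 62.5 mm and 10.7 degrees, less where a joint would pass 70% of its speed; a pose out of reach is approached as far as the arm can. A call is refused whole if a number of a shift passes 62.5 or a number of a turn 0.188, either way. A call with a gripper value outside its range is refused whole. The fingers move at their own pace and stop on an object; FORCE is the grip in N (left out, the last holds). Time passes only in rows, so rows that do not move let the fingers close. It gives the time, the measured TCP pose, the force and the opening at its end, in the units of the state.
- env.sense(): the state, without advancing time (a new reading comes with each control period).
- env.get_image(name): name is "side" or "top" or "wrist"; returns (picture, depth): 420x560x3 uint8, red, green, blue; 420x560 float32, m along the optical axis (not along the pixel's ray), 0 where there is no reading.
- env.calibration(name): a dict with "fx", "fy", "cx", "cy" (pixels), "k1" (the pictures are not rectified: a ray, as slopes to the right and down, at radius r is drawn at 1 + k1 r^2 times it, then the intrinsics apply), "rvec" (rotation vector, rad) and "tvec" (3), from world to camera coordinates, as OpenCV has them; the wrist camera has in their place "T_tool_cam" (4x4, takes a point from camera to tool coordinates, whose origin is the TCP and whose axes are the tool frame's). Camera axes: x right, y down, z forward; pixel columns grow to the right and rows downward; lengths in m; the calibration is good to about 2 mm. A picture is of the moment at which its call begins: read the wrist's pose just before it. calibration takes no time and is no camera call.
- env.finish_job(): hands the job in, once; it reports no verdict.
The state is a dict: "clock": time; "joint_positions": joint angles; "joint_velocities": joint speeds; "tau": joint torques, N m; "position": TCP position; "tcp_rot": TCP orientation; "ft_force": force on the tool from outside, world axes, zero at the start; "torque": the same for the moment, N m; "gripper_width": opening from 0.0 (shut) to 1.0 (fully open).
Only numpy, scipy, OpenCV 4.12 (cv2) and the standard library are available. Lean on these libraries where they do the work, as an engineer would, in place of code of your own. Each camera call takes 0.05 s, during which the arm holds its last target.

### The job

Unload the small bench heater: slide the latch away from the metal vial block all the way back until you feel its stop, and leave it back. Then grasp the block by its handle, lift it straight up out of the well and finish while still holding it in the gripper, level and still, about 12 cm above its seat, over the heater. Keep the block upright and all three vials in their holes, and do not disturb the other things on the bench.

Things in the scene. Friction and masses are not known exactly. Their poses are not given: they have to be found in the camera images.
- heater: white bench dry-block heater, fixed, 220 (x) x 280 (y) x 85 (z) mm; origin at the centre of its underside, z up. Panel on the -x side of its deck (top, 85 mm above the bench), latch on the +y side. The well, 75 (x) x 115 (y) mm and 30 mm deep, is centred 25 mm to +x of the origin. A dark stop bar (52 x 12 mm, 18 mm high) stands across the latch's track, centred 131 mm to +y
- well (a point): centre of the well's floor (where the middle of the block's underside rests), 55 mm above the bench; axes parallel to the heater's
- latch (a joint): sliding latch, m: 0 = fully over the block, 0.030 = against its stop. Slides along the heater's +y, away from the block; drags with about 3 N and stays where it is left. Starts between 0 and 6 mm. Its tongue (22 mm wide, 5 mm thick) reaches 12 mm over the block's top at the +y end when at 0, and keeps the block from being lifted
- latch_tab (a point): point to pinch or push on the latch's upright square black tab (14 x 14 mm), 129 mm above the bench; axes as the heater's; moves with the latch; 77 mm to +y of the well's centre at latch 0. The tab rises from 106 mm (top of its steel carriage, 36 mm in x, 30 in y) to 140 mm above the bench. Free beside it: over 50 mm either way in x; 30 mm in y to the end of the handle
- block: aluminium vial block, 70 (x) x 110 (y) x 45 (z) mm, two rows (x = -20, 20 mm) of four holes (y = -36, -12, 12, 36 mm); loose in the well with 2.5 mm play all round, its top 15 mm above the deck; 0.35 to 0.65 kg; origin at the centre of its underside, z up, x and y parallel to the heater's within a few degrees
- handle (a point): centre of the block's handle: a straight black bar along the block's y, 80 mm long, 12 mm thick (x), 16 mm high (z), on two 10 mm posts at y = -33 and 33 mm, 42 mm above the block's top. 95 mm above the block's origin, above its centre of mass; 150 mm above the bench at the start; axes as the block's. Pinch it across its 12 mm; vial tops are 32 mm below this point
- vial0: one of three identical capped amber-glass vials (15 mm diameter, 52 mm tall, 14 g) standing loose in a 34 mm deep hole of the block, its top 18 mm above the block's top face; origin at the centre of its underside, z up; seated, its origin is 11 mm above the block's origin
- vial1: one of three identical capped amber-glass vials (15 mm diameter, 52 mm tall, 14 g) standing loose in a 34 mm deep hole of the block, its top 18 mm above the block's top face; origin at the centre of its underside, z up; seated, its origin is 11 mm above the block's origin
- vial2: one of three identical capped amber-glass vials (15 mm diameter, 52 mm tall, 14 g) standing loose in a 34 mm deep hole of the block, its top 18 mm above the block's top face; origin at the centre of its underside, z up; seated, its origin is 11 mm above the block's origin
- bottle: bystander: plain white bottle, 64 mm diameter, 130 mm tall, loose on the bench to the left; origin at the centre of its underside
- tipbox: bystander: pipette-tip box, grey with a clear lid, 85 x 120 x 75 mm, loose on the bench to the right; origin at the centre of its underside
- beaker: bystander: glass beaker, 68 mm diameter, 85 mm tall, loose on the bench to the left; origin at the centre of its underside
- timer: bystander: white bench timer, 60 x 75 x 22 mm, loose on the bench to the right; origin at the centre of its underside

How it is judged (in metres and radians):
On the way, in this order (a step that is already met when the one before it is completed fails the run):
1. the latch is slid back to its stop while the block still sits in the well (value of joint latch above 0.027 m and z of block in the frame of well below 0.01 m), for 0.2 s.
2. the block is lifted clear of the well, held by the gripper alone (z of block in the frame of well above 0.05 m and contact force between the fingers and block above 2 N and contact force between heater and block below 0.05 N), for 0.2 s.
At the end, for the whole second after the job is handed in: Gripper holds the block, underside 90-160 mm above the well floor, within 50 mm sideways of it, tilt under 0.09 rad, still (20 mm/s, 0.15 rad/s), not touching the heater; latch above 0.026; each vial seated (origin 4-20 mm above the block's) (z of block in the frame of well between 0.09 and 0.16 m and horizontal distance between block and well below 0.05 m and angle between block's own z axis and vertical below 0.09 rad and linear speed of block below 0.02 m/s and angular speed of block below 0.15 rad/s and contact force between the fingers and block above 2 N and contact force between heater and block below 0.05 N and value of joint latch above 0.026 m and z of vial0 in the frame of block between 0.004 and 0.02 m and z of vial1 in the frame of block between 0.004 and 0.02 m and z of vial2 in the frame of block between 0.004 and 0.02 m); the arm keeps its last pose, push and grip.
It fails at once if the block is tipped more than 0.2 rad (angle between block's own z axis and vertical above 0.2 rad).
It fails at once if a bystander is moved more than 20 mm (distance of any of bottle, tipbox, beaker, timer from where it was at the start of the episode above 0.02 m).
It also fails if it takes over 48 s, if anything falls off the work surface, if the arm or the gripper's body presses on something with over 40 N, if the wrist force passes 120 N, or if a joint passes its speed limit or range.

## Working session

There is one attempt and no reset: what is moved stays moved. The work goes in short steps, Python scripts to look and compute and a shell command to move; the robot and the scene stay as the last step left them, time stands still between calls to the robot, and variables do not carry over. Pictures are saved under pics/ and viewed, and the job is handed in when it is done.

```bash
mkdir -p pics; ls; python3 - <<'E'
from plant import env
import cv2,numpy as np
s=env.sense();print(s['clock'],s['position'],s['tcp_rot'],s['gripper_width'])
for n in ['top','side']:
    im,d=env.get_image(n);cv2.imwrite(f'pics/{n}0.png',im[:,:,::-1]);np.save(f'pics/{n}0_d.npy',d);np.save(f'pics/{n}0_i.npy',im);print(n,env.calibration(n))
print(env.calibration('wrist'))
E
```

```text
pics
0.0 [ 0.153015   -0.63110302  0.22959026] [[-4.91836333e-04  2.35608621e-01 -9.71847898e-01]
 [ 1.78172873e-03 -9.71846266e-01 -2.35609127e-01]
 [-9.99998292e-01 -1.84745045e-03  5.81986555e-05]] 1.0011314824135988
top {'fx': 444.8385884524457, 'fy': 444.8385884524457, 'cx': 287.4792971411454, 'cy': 212.15904904245735, 'k1': -0.1155662380158494, 'rvec': array([ 2.12617009, -2.1531638 ,  0.14886648]), 'tvec': array([0.01412673, 0.54321427, 1.32075984])}
side {'fx': 399.952207245353, 'fy': 399.952207245353, 'cx': 276.57939517261946, 'cy': 202.36124594954288, 'k1': -0.045753744031206627, 'rvec': array([ 2.30045588, -0.48509951,  0.20163409]), 'tvec': array([-0.4684713 ,  0.23582086,  0.88419348])}
{'fx': 353.66895316225254, 'fy': 353.66895316225254, 'cx': 283.0947705464958, 'cy': 214.19005129608033, 'k1': -0.03610593278864236, 'T_tool_cam': array([[-6.06748211e-05, -2.46565146e-01,  9.69126217e-01,
        -1.55014774e-01],
       [ 9.99999963e-01,  2.40846683e-04,  1.23883984e-04,
        -4.16727664e-04],
       [-2.63956307e-04,  9.69126189e-01,  2.46565123e-01,
        -7.08532471e-02],
       [ 0.00000000e+00,  0.00000000e+00,  0.00000000e+00,
         1.00000000e+00]])}
```

View pics/top0.png

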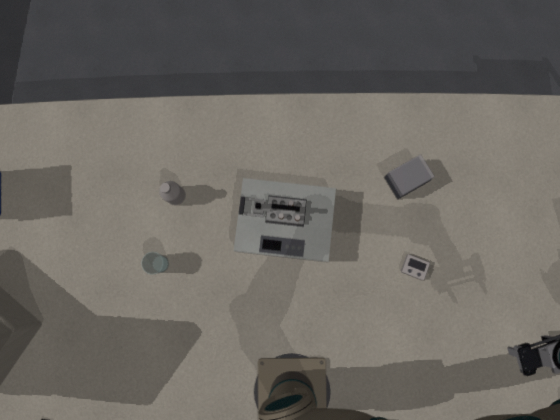

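View pics/side0.png

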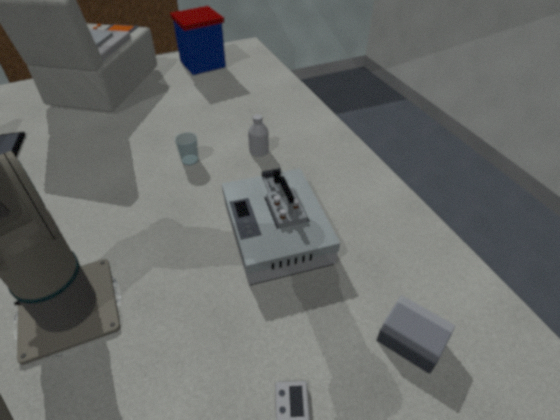

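The top view shows the heater at about (285,220), with the handle at about (287,207) and the tab at about (258,205). The stop bar is at (242,206). Bottle and beaker are on the left, tipbox and timer on the right. I'll back-project these pixels next.

```bash
cat > h.py <<'E'
import numpy as np,cv2
def undist(c,uv):
    K=np.array([[c['fx'],0,c['cx']],[0,c['fy'],c['cy']],[0,0,1]]);
    return cv2.undistortPoints(np.array(uv,float).reshape(-1,1,2),K,np.array([c['k1'],0,0,0,0])).reshape(-1,2)
def cam_pose(c,s=None):
    if 'rvec' in c:
        R=cv2.Rodrigues(np.array(c['rvec']))[0];return R.T,-R.T@np.array(c['tvec'])
    T=np.array(c['T_tool_cam']);R=np.array(s['tcp_rot']);return R@T[:3,:3],R@T[:3,3]+np.array(s['position'])
def at_z(c,uv,z,s=None):
    R,t=cam_pose(c,s);n=undist(c,uv);d=np.c_[n,np.ones(len(n))]@R.T
    return t+d*((z-t[2])/d[:,2])[:,None]
def cloud(c,d,s=None):
    R,t=cam_pose(c,s);v,u=np.mgrid[:d.shape[0],:d.shape[1]]
    n=undist(c,np.c_[u.ravel(),v.ravel()]);P=np.c_[n,np.ones(len(n))]*d.ravel()[:,None]
    return (P@R.T+t).reshape(d.shape+(3,))
def proj(c,P,s=None):
    R,t=cam_pose(c,s);q=(np.atleast_2d(P)-t)@R;x=q[:,:2]/q[:,2:];r2=(x**2).sum(1,keepdims=True)
    x=x*(1+c['k1']*r2);return x*[c['fx'],c['fy']]+[c['cx'],c['cy']]
E
python3 - <<'E'
from plant import env
from h import *
c=env.calibration('top');im=np.load('pics/top0_i.npy');d=np.load('pics/top0_d.npy')
cr=im[165:275,220:350];cv2.imwrite('pics/topcrop.png',cv2.resize(cr,None,fx=6,fy=5.4,interpolation=cv2.INTER_CUBIC)[:,:,::-1])
P=cloud(c,d)
print(np.median(P[330:340,200:210,2]))
m=(P[...,2]>.07)&(P[...,2]<.098);m[:,:225]=0;m[:,345:]=0
v,u=np.nonzero(m);print('deck',cv2.minAreaRect(P[m][:,:2].astype(np.float32)),np.median(P[m][:,2]))
m=(P[...,2]>.135)&(P[...,2]<.2);m[:,:225]=0;m[:,345:]=0;m[330:]=0
print('handle',m.sum(),np.c_[np.argwhere(m)[:,::-1],(P[m]*1000).round()].astype(int)[::4])
c2=env.calibration('side')
P=cloud(c2,np.load('pics/side0_d.npy'));m=(P[...,2]>.11)&(P[...,2]<.2);m[:160]=0;m[250:]=0;m[:,:200]=0;m[:,340:]=0
cv2.imwrite('pics/sidecrop.png',cv2.resize(np.load('pics/side0_i.npy')[155:290,215:345],None,fx=5,fy=4.4,interpolation=cv2.INTER_CUBIC)[:,:,::-1])
E
```

```text
1.9493351695043515e-06
deck ((0.3263198733329773, 0.039552465081214905), (0.2807779610157013, 0.6052677035331726), 82.82416534423828) 0.08425718888317668
handle 168 [[256 203 556  96 141]
 [260 203 556  84 139]
 [259 204 553  87 142]
 [274 204 550  44 156]
 [278 204 550  33 154]
 [258 205 550  90 141]
 [274 205 547  44 158]
 [278 205 546  33 159]
 [282 205 547  21 155]
 [286 205 546  10 157]
 [257 206 548  93 138]
 [273 206 544  47 154]
 [277 206 544  35 156]
 [281 206 544  24 156]
 [285 206 543  13 160]
 [289 206 543   2 158]
 [293 206 544  -9 153]
 [256 207 545  96 140]
 [271 207 541  52 158]
 [275 207 541  41 159]
 [279 207 541  30 156]
 [283 207 540  19 160]
 [287 207 541   7 156]
 [291 207 540  -4 161]
 [295 207 540 -15 159]
 [299 207 540 -26 155]
 [275 208 538  41 156]
 [279 208 538  30 157]
 [283 208 537  19 159]
 [287 208 538   7 152]
 [291 208 537  -4 158]
 [295 208 538 -15 156]
 [299 208 537 -26 156]
 [281 209 537  25 146]
 [285 209 535  13 155]
 [289 209 535   2 159]
 [293 209 534  -9 160]
 [297 209 534 -20 157]
 [288 210 534   5 142]
 [292 210 532  -6 153]
 [296 210 532 -18 156]
 [296 211 531 -18 141]]
```

View pics/topcrop.png

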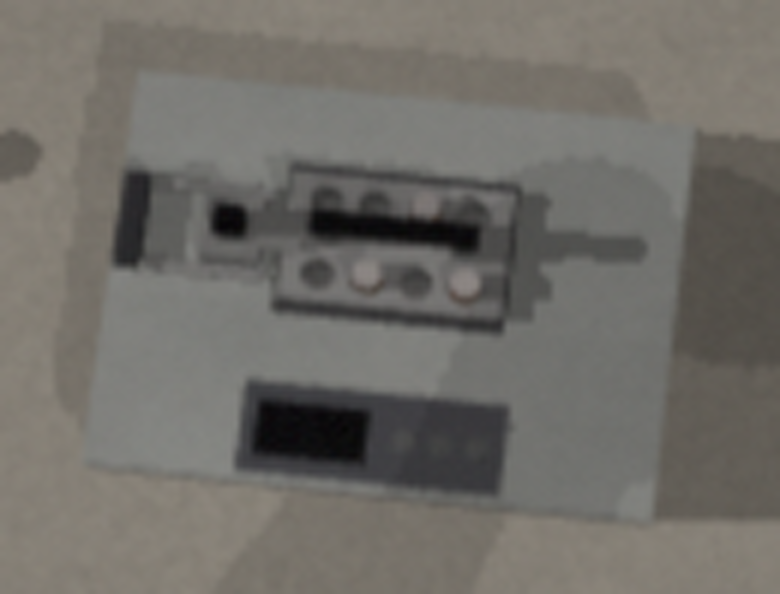

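View pics/sidecrop.png

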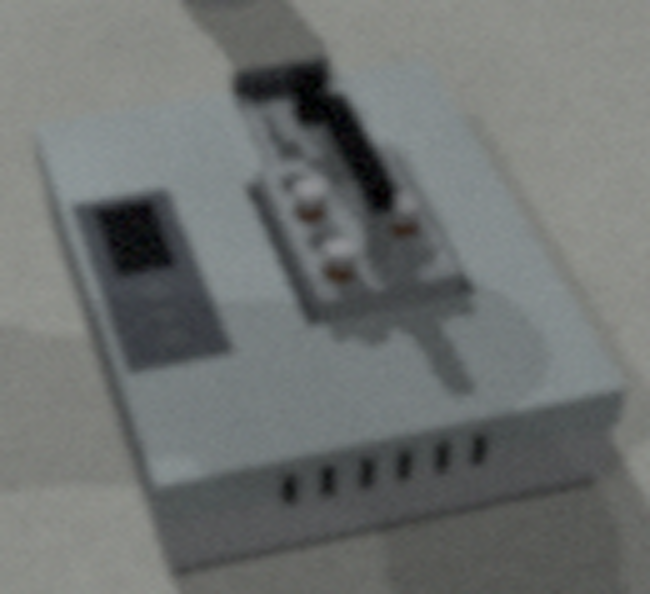

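```bash
python3 - <<'E'
from plant import env
from h import *
c=env.calibration('top');im=np.load('pics/top0_i.npy');d=np.load('pics/top0_d.npy')
f=lambda pts:np.array([[220+(a+.5)/6-.5,165+(b+.5)/5.4-.5] for a,b in pts])
Q=at_z(c,f([(137,72),(695,128),(653,520),(88,465)]),.085)*1000;print(Q.round(1))
ce=Q[:,:2].mean(0);print('heater c',ce)
yv=(Q[0]-Q[1]+Q[3]-Q[2])[:2];xv=(Q[0]-Q[3]+Q[1]-Q[2])[:2];print(np.linalg.norm(yv)/2,np.linalg.norm(xv)/2,np.degrees(np.arctan2(-yv[0],yv[1])),np.degrees(np.arctan2(xv[1],xv[0])))
a=np.arctan2(-yv[0],yv[1]);print('well',ce+25*np.array([np.cos(a),np.sin(a)]))
print('tab top',at_z(c,f([(228,221)]),.140)*1000)
print('handle ends',at_z(c,f([(311,221),(478,238)]),.158)*1000)
P=cloud(c,d);m=(P[...,2]>.15)&(P[...,2]<.2);m[:,:265]=0;m[:,310:]=0;m[330:]=0
hp=at_z(c,np.argwhere(m)[:,::-1],.158)*1000
q=hp[:,:2];mm=q.mean(0);w,v=np.linalg.eigh(np.cov((q-mm).T));print('handle',mm,cv2.minAreaRect(q.astype(np.float32)),v[:,1],np.sqrt(w*12))
for n,(u,vv,z) in dict(bottle=(165,187,.13),beaker=(160,264,.085),tip=(408,177,.075),timer=(417,266,.022)).items(): print(n,at_z(c,[(u,vv)],z))
E
```

```text
[[ 642.4  140.9   85. ]
 [ 606.8 -137.    85. ]
 [ 391.5 -110.8   85. ]
 [ 424.5  164.3   85. ]]
heater c [516.2876215   14.36182099]
278.6460499000397 218.0313330329141 -7.081636304300172 -6.5356515016548204
well [541.09690905  11.27973547]
tab top [[548.67986978  91.18396951 140.        ]]
handle ends [[545.1576063   50.99710698 158.        ]
 [535.17942909 -26.79191012 158.        ]]
handle [540.18815978  12.04211919] ((540.2300415039062, 12.568504333496094), (78.80546569824219, 12.829606056213379), 82.79692840576172) [0.12612922 0.99201382] [13.04177689 78.74361709]
bottle [[0.60894091 0.36287908 0.13      ]]
beaker [[0.3871068  0.38475544 0.085     ]]
tip [[ 0.64123973 -0.3603513   0.075     ]]
timer [[ 0.37349378 -0.38859493  0.022     ]]
```

```bash
python3 -m handwheel '[[0,-6,0,-50,-0.08,0,0],[0,-6,0,-50,-0.08,0,0],[0,0,0,-50,-0.08,0,0],[0,0,0,-50,-0.08,0,0],[0,0,0,-50,-0.08,0,0]]'
python3 -m handwheel '[[0,0,0,-50,-0.08,0,0],[0,0,0,-50,-0.08,0,0],[0,0,0,-50,-0.08,0,0],[0,0,0,-50,-0.08,0,0],[0,0,0,-50,-0.08,0,0]]'
python3 -c "
from plant import env
s=env.sense();print(s['joint_positions'],s['position'],s['tcp_rot'])"
```

```text
clock: 0.72
position: [0.3834, -0.5345, 0.2419]
tcp_rot: [[-0.0, 0.597, -0.802], [0.001, -0.802, -0.597], [-1.0, -0.001, 0.0]]
ft_force: [0.0, -0.6, 0.7]
gripper_width: 1.0
clock: 1.35
position: [0.5564, -0.3563, 0.2419]
tcp_rot: [[-0.001, 0.863, -0.506], [0.0, -0.506, -0.863], [-1.0, -0.001, -0.0]]
ft_force: [0.1, -0.7, -0.3]
gripper_width: 0.999
[ 36.02877987  36.57891332 -10.1398436   83.99185702   6.94962291
  60.07848642  -6.02120024] [ 0.55641792 -0.35633851  0.24193163] [[-5.25332266e-04  8.62566546e-01 -5.05943354e-01]
 [ 3.29059808e-04 -5.05943247e-01 -8.62566706e-01]
 [-9.99999808e-01 -6.19619745e-04 -1.80476693e-05]]
```

```bash
python3 -m handwheel '[[0,0,0,-60,-0.082,0,0],[0,0,0,-60,-0.082,0,0],[0,0,0,-60,-0.082,0,0],[0,0,0,-60,-0.082,0,0],[0,0,0,-60,-0.082,0,0]]'
python3 -m handwheel '[[0,0,-40,-50,0,0,0],[0,0,-40,-50,0,0,0],[0,0,0,0,0,0,0]]'
python3 -c "
from plant import env
s=env.sense();print(s['joint_positions'],s['position'],s['tcp_rot'])"
```

```text
clock: 1.98
position: [0.6634, -0.078, 0.2419]
tcp_rot: [[-0.001, 0.993, -0.12], [0.0, -0.12, -0.993], [-1.0, -0.001, 0.0]]
ft_force: [0.8, -0.4, 0.1]
gripper_width: 1.001
clock: 2.35
position: [0.5948, 0.0329, 0.2426]
tcp_rot: [[-0.002, 0.994, -0.113], [0.003, -0.113, -0.994], [-1.0, -0.003, -0.003]]
ft_force: [1.0, -0.8, -0.4]
gripper_width: 1.006
[  5.18096349  31.52965099 -17.24470617  94.69527927  10.6249186
  55.5019487  -22.23286749] [0.59480781 0.03292789 0.24264748] [[-0.00223468  0.99354206 -0.11344242]
 [ 0.00277385 -0.11343611 -0.99354142]
 [-0.99999366 -0.00253492 -0.00250245]]
```

```bash
python3 -m handwheel '[[0.3,-10,-25,-11,0.006,0,0],[0.3,-10,-25,-11,0,0,0],[0.3,0,0,0,0,0,0]]'
python3 - <<'E'
from plant import env
from h import *
s=env.sense();im,d=env.get_image('wrist')
np.save('pics/w1.npy',im);np.save('pics/w1d.npy',d);np.save('pics/w1s.npy',np.array(s,dtype=object),allow_pickle=True)
cv2.imwrite('pics/w1.png',im[:,:,::-1]);print(s['position'],s['tcp_rot'])
E
```

```text
clock: 2.72
position: [0.5504, 0.0551, 0.2632]
tcp_rot: [[0.001, 0.992, -0.127], [-0.0, -0.127, -0.992], [-1.0, 0.001, -0.0]]
ft_force: [1.1, -0.7, -0.4]
gripper_width: 0.722
[0.55041251 0.05507123 0.26315618] [[ 8.13067918e-04  9.91849154e-01 -1.27415046e-01]
 [-9.78929648e-05 -1.27415008e-01 -9.91849488e-01]
 [-9.99999665e-01  8.18914034e-04 -6.50200124e-06]]
```

View pics/w1.png

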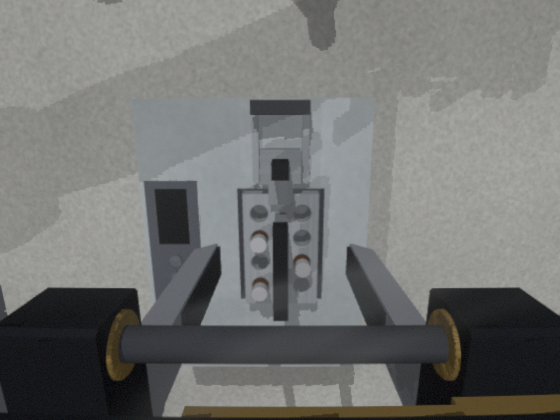

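The wrist view shows the tab at about (280,170), the handle from (280,222) to (281,320), and the stop bar at (280,107). All of them line up with the tool's axes.

```bash
cat > w.py <<'E'
import sys
from h import *
from plant import env
c=env.calibration('wrist')
def load(n): return np.load(f'pics/{n}.npy'),np.load(f'pics/{n}d.npy'),np.load(f'pics/{n}s.npy',allow_pickle=True).item()
E
python3 - <<'E'
from w import *
im,d,s=load('w1');P=cloud(c,d,s)
cv2.imwrite('pics/w1c.png',cv2.resize(im[90:330,225:340],None,fx=5,fy=2.5,interpolation=cv2.INTER_CUBIC)[:,:,::-1])
a=np.radians(-6.9);hx=np.array([np.cos(a),np.sin(a)]);hy=np.array([-np.sin(a),np.cos(a)])
def rect(name,zl,zh,box):
    m=(P[...,2]>zl)&(P[...,2]<zh);b=np.zeros_like(m);b[box[0]:box[1],box[2]:box[3]]=1;m&=b
    q=P[m];r=cv2.minAreaRect((q[:,:2]*1000).astype(np.float32));print(name,m.sum(),np.median(q[:,2]),r)
    print('  x',np.percentile(q[:,:2]@hx,[2,50,98]),'y',np.percentile(q[:,:2]@hy,[2,50,98]), 'mean',q.mean(0))
rect('handle',.15,.166,(205,322,255,305))
rect('tab',.135,.15,(150,190,260,300))
rect('stopbar',.098,.108,(95,120,240,320))
rect('blocktop',.095,.105,(185,310,230,330))
rect('deck',.08,.09,(90,330,120,390))
print(s['position'][:2]@hx,s['position'][:2]@hy)
E
```

```text
handle 1414 0.15886365712490416 ((541.75537109375, 10.92831039428711), (80.586669921875, 11.308237075805664), 82.81661987304688)
  x [0.53114466 0.53672459 0.54222151] y [0.03818267 0.07962735 0.1159394 ] mean [0.54230546 0.01378868 0.15872337]
tab 341 0.14079547782909468 ((552.4402465820312, 90.7520523071289), (14.013361930847168, 13.456403732299805), 82.90843963623047)
  x [0.5308854  0.53723742 0.54424663] y [0.1496549  0.156782   0.16337523] mean [0.55248226 0.09100423 0.14062422]
stopbar 903 0.10366078252968669 ((558.3193359375, 140.83407592773438), (11.654664993286133, 51.70264434814453), 82.72015380859375)
  x [0.51248001 0.53727799 0.56204157] y [0.20105398 0.20686703 0.21269601] mean [0.55810266 0.14081184 0.10364356]
blocktop 4744 0.10080633208071174 ((542.1162109375, 11.14990234375), (109.83485412597656, 70.29696655273438), 82.72531127929688)
  x [0.50265028 0.54368121 0.57102439] y [0.02320563 0.0828925  0.13038786] mean [0.54340011 0.01602397 0.10070428]
deck 34895 0.0860030461128033 ((519.699462890625, 39.80364227294922), (229.69357299804688, 220.9351806640625), 82.73851013183594)
  x [0.40496393 0.49249813 0.61744329] y [-0.00725189  0.13622807  0.21350115] mean [0.51916938 0.06254735 0.08611109]
0.5398099796098177 0.12079719006455736
```

View pics/w1c.png

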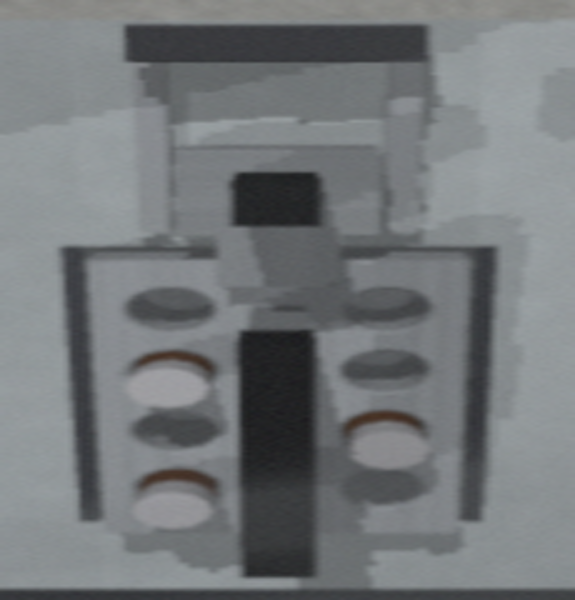

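```bash
python3 -m handwheel '[[0.3,0,-3.5,-36,0,0,0],[0.3,40,0,0,0,0,0],[0.3,40,0,0,0,0,0],[0.3,30,0,0,0,0,0],[0.3,0,0,0,0,0,0]]'
python3 -m handwheel '[[0.3,15,0,0,0,0,0],[0.3,0,0,0,0,0,0]]'
python3 - <<'E'
from plant import env
from h import *
s=env.sense();im,d=env.get_image('wrist')
np.save('pics/w2.npy',im);np.save('pics/w2d.npy',d);np.save('pics/w2s.npy',np.array(s,dtype=object),allow_pickle=True)
cv2.imwrite('pics/w2.png',im[:,:,::-1]);print(s['position'],s['tcp_rot'])
E
```

```text
clock: 3.4
position: [0.5512, 0.0891, 0.1498]
tcp_rot: [[-0.005, 0.991, -0.13], [-0.002, -0.13, -0.991], [-1.0, -0.005, 0.002]]
ft_force: [0.6, 0.6, -0.9]
gripper_width: 0.704
clock: 3.65
position: [0.552, 0.0906, 0.1372]
tcp_rot: [[-0.0, 0.992, -0.129], [-0.0, -0.129, -0.992], [-1.0, -0.0, 0.0]]
ft_force: [0.4, 0.0, -0.1]
gripper_width: 0.701
[0.55203465 0.09056467 0.1372108 ] [[-2.95181108e-04  9.91626806e-01 -1.29136326e-01]
 [-2.95864068e-04 -1.29136413e-01 -9.91626794e-01]
 [-9.99999913e-01 -2.54502697e-04  3.31505370e-04]]
```

View pics/w2.png

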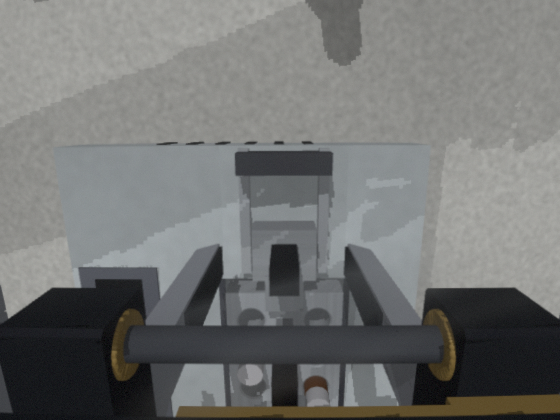

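The tab, at about (284,268), sits centred between the fingertips, which are at about (222,250) and (347,250). I'll close on it.

```bash
python3 -m handwheel '[[1,0,0,0,0,0,0],[1,0,0,0,0,0,0],[1,0,0,0,0,0,0],[1,0,0,0,0,0,0]]' 20
python3 -m handwheel '[[1,0,0,0,0,0,0],[1,0,0,-1,0,0,0],[1,0,0,-3,0,0,0],[1,0,0,-3,0,0,0]]'
```

```text
clock: 4.2
position: [0.552, 0.091, 0.1377]
tcp_rot: [[0.0, 0.992, -0.129], [-0.0, -0.129, -0.992], [-1.0, 0.0, -0.0]]
ft_force: [-0.3, 0.7, 0.4]
gripper_width: 0.31
clock: 4.7
position: [0.5532, 0.0972, 0.1375]
tcp_rot: [[0.001, 0.992, -0.129], [-0.001, -0.129, -0.992], [-1.0, 0.001, 0.001]]
ft_force: [1.4, -2.9, -0.7]
gripper_width: 0.149
```

```bash
python3 -m handwheel '[[1,0,0,-4,0,0,0],[1,0,0,-4,0,0,0],[1,0,0,-4,0,0,0],[1,0,0,-3,0,0,0],[1,0,0,0,0,0,0]]'
python3 -m handwheel '[[1,0,0,-2,0,0,0],[1,0,0,-2,0,0,0],[1,0,0,0,0,0,0]]'
```

```text
clock: 5.32
position: [0.5552, 0.1136, 0.1376]
tcp_rot: [[0.001, 0.992, -0.128], [0.001, -0.128, -0.992], [-1.0, 0.001, -0.001]]
ft_force: [3.9, -1.5, -2.4]
gripper_width: 0.15
clock: 5.7
position: [0.5557, 0.1168, 0.1376]
tcp_rot: [[0.001, 0.992, -0.129], [0.0, -0.129, -0.992], [-1.0, 0.001, -0.0]]
ft_force: [3.0, -3.3, -2.9]
gripper_width: 0.148
```

```bash
python3 -m handwheel '[[1,0,0,-1,0,0,0],[1,0,0,-1,0,0,0],[1,0,0,0,0,0,0]]'
python3 -m handwheel '[[1,0,0,-1,0,0,0],[1,0,0,-1,0,0,0],[1,0,0,0,0,0,0]]'
```

```text
clock: 6.08
position: [0.5557, 0.1177, 0.1375]
tcp_rot: [[0.0, 0.992, -0.129], [-0.001, -0.129, -0.992], [-1.0, 0.0, 0.001]]
ft_force: [3.6, -3.8, 0.3]
gripper_width: 0.148
clock: 6.45
position: [0.5558, 0.1179, 0.1375]
tcp_rot: [[-0.001, 0.991, -0.13], [-0.004, -0.13, -0.991], [-1.0, -0.0, 0.004]]
ft_force: [4.0, -7.4, 1.6]
gripper_width: 0.148
```

Movement has stopped at y≈0.118 while the force rises. I'll push once more to confirm, then check in a picture.

```bash
python3 -m handwheel '[[1,0,0,-2,0,0,0],[1,0,0,0,0,0,0],[1,0,0,0,0,0,0]]'
python3 - <<'E'
from plant import env
from h import *
s=env.sense();im,d=env.get_image('wrist')
np.save('pics/w3.npy',im);np.save('pics/w3d.npy',d);np.save('pics/w3s.npy',np.array(s,dtype=object),allow_pickle=True)
cv2.imwrite('pics/w3.png',im[:,:,::-1]);print(s['position'],s['ft_force'])
E
```

```text
clock: 6.82
position: [0.5558, 0.118, 0.1375]
tcp_rot: [[-0.001, 0.991, -0.131], [-0.006, -0.131, -0.991], [-1.0, -0.001, 0.006]]
ft_force: [2.4, -10.4, 2.0]
gripper_width: 0.151
[0.55583418 0.11800232 0.13750741] [  2.39662756 -10.3998093    2.03660782]
```

View pics/w3.png

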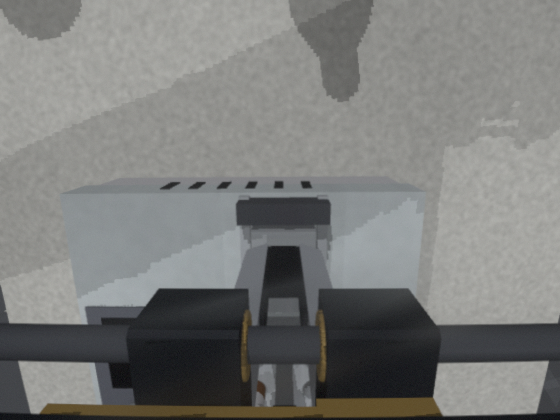

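```bash
python3 -m handwheel '[[1,0,0,2,0,0,0],[0.3,0,0,0,0,0,0],[0.3,0,0,0,0,0,0],[0.3,0,0,0,0,0,0],[0.3,0,0,0,0,0,0]]'
python3 -m handwheel '[[0.3,-30,0,0,0,0,0],[0.3,-40,0,0,0,0,0],[0.3,-40,0,0,0,0,0],[0.3,0,0,30,0,0,0],[0.3,0,0,0,0,0,0]]'
python3 - <<'E'
from plant import env
from h import *
s=env.sense();im,d=env.get_image('wrist')
np.save('pics/w4.npy',im);np.save('pics/w4d.npy',d);np.save('pics/w4s.npy',np.array(s,dtype=object),allow_pickle=True)
cv2.imwrite('pics/w4.png',im[:,:,::-1]);print(s['position'],s['tcp_rot'])
from w import *
P=cloud(c,d,s);a=np.radians(-7.25);hx=np.array([np.cos(a),np.sin(a)]);hy=np.array([-np.sin(a),np.cos(a)])
m=(P[...,2]>.135)&(P[...,2]<.165);m[:,:250]=0;m[:,315:]=0
n,l,st,ce=cv2.connectedComponentsWithStats(m.astype(np.uint8))
for i in range(1,n):
    if st[i,4]>80:
        q=P[l==i];print(st[i],np.median(q[:,2]),cv2.minAreaRect((q[:,:2]*1000).astype(np.float32)))
E
```

```text
clock: 7.5
position: [0.5554, 0.1213, 0.1374]
tcp_rot: [[-0.0, 0.992, -0.128], [0.0, -0.128, -0.992], [-1.0, -0.001, -0.0]]
ft_force: [-0.4, 0.4, 0.2]
gripper_width: 0.535
clock: 8.12
position: [0.5518, 0.0886, 0.2478]
tcp_rot: [[0.0, 0.991, -0.132], [-0.001, -0.132, -0.991], [-1.0, 0.0, 0.001]]
ft_force: [-0.4, 0.6, -0.5]
gripper_width: 0.703
[0.55176991 0.08862784 0.24778985] [[ 1.30177838e-04  9.91220274e-01 -1.32220846e-01]
 [-1.48629108e-03 -1.32220509e-01 -9.91219213e-01]
 [-9.99998887e-01  3.25553438e-04  1.45602967e-03]]
[275 173  19  20 377] 0.14085142007827262 ((555.70556640625, 117.16706085205078), (14.093452453613281, 13.581616401672363), 82.76553344726562)
[277 266  16  59 924] 0.15873923681387925 ((544.62353515625, 30.622385025024414), (41.63788986206055, 11.67015552520752), 82.52828979492188)
```

View pics/w4.png

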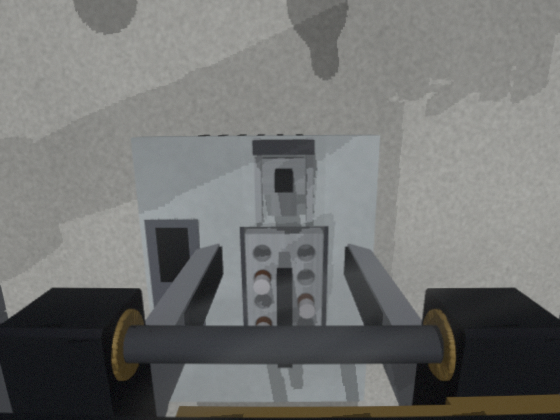

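The latch tab now measures 107 mm from the well centre, so it is at its stop (latch ≈ 0.030). Next I move over the handle.

```bash
python3 -m handwheel '[[0.3,0,0,39,0,0,0],[0.3,0,0.3,39,0,0,0],[0.3,20,0,0,0,0,0],[0.3,20,0,0,0,0,0],[0.3,0,0,0,0,0,0]]'
python3 -m handwheel '[[0.3,20,0,0,0,0,0],[0.3,20,0,0,0,0,0],[0.3,12,0,0,0,0,0],[0.3,0,0,0,0,0,0]]'
python3 - <<'E'
from plant import env
from h import *
s=env.sense();im,d=env.get_image('wrist')
cv2.imwrite('pics/w5.png',im[:,:,::-1]);print(s['position'],s['tcp_rot'])
E
```

```text
clock: 8.8
position: [0.541, 0.0148, 0.2059]
tcp_rot: [[-0.004, 0.992, -0.127], [0.001, -0.127, -0.992], [-1.0, -0.004, -0.0]]
ft_force: [0.4, 0.7, 0.5]
gripper_width: 0.698
clock: 9.3
position: [0.5419, 0.0141, 0.1551]
tcp_rot: [[-0.001, 0.992, -0.128], [0.0, -0.128, -0.992], [-1.0, -0.001, -0.0]]
ft_force: [1.5, -0.4, -0.1]
gripper_width: 0.702
[0.54194496 0.01407712 0.15514084] [[-1.10145576e-03  9.91775463e-01 -1.27985227e-01]
 [ 2.09427084e-04 -1.27985073e-01 -9.91776072e-01]
 [-9.99999371e-01 -1.11920104e-03 -6.67347466e-05]]
```

View pics/w5.png

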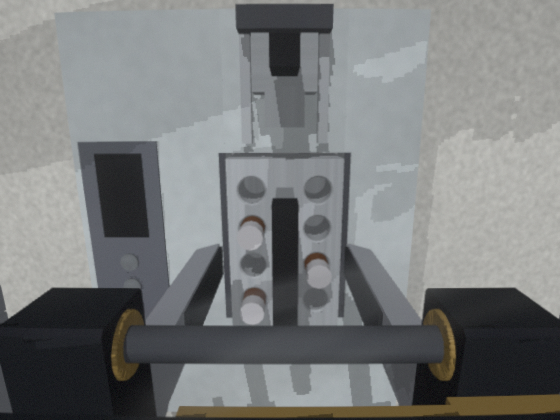

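The handle at px (285,260) is centred between the fingers, and the vials are seated. I'll shift 2.5 mm along the handle and grip.

```bash
python3 -m handwheel '[[0.3,1,0,2.5,0,0,0],[0.3,0,0,0,0,0,0],[0.7,0,0,0,0,0,0],[0.8,0,0,0,0,0,0],[0.85,0,0,0,0,0,0]]' 20
python3 -m handwheel '[[1,0,0,0,0,0,0],[1,0,0,0,0,0,0],[1,0,0,0,0,0,0],[1,0,0,0,0,0,0],[1,0,0,0,0,0,0]]' 45
```

```text
clock: 9.98
position: [0.5419, 0.0111, 0.1546]
tcp_rot: [[0.0, 0.992, -0.129], [0.0, -0.129, -0.992], [-1.0, 0.0, -0.0]]
ft_force: [0.1, 0.2, 0.2]
gripper_width: 0.418
clock: 10.6
position: [0.542, 0.0111, 0.1544]
tcp_rot: [[0.0, 0.992, -0.129], [0.0, -0.129, -0.992], [-1.0, 0.0, -0.0]]
ft_force: [0.9, 0.3, -1.8]
gripper_width: 0.121
```

Gripped: the 11.4 mm opening matches the 12 mm bar. I'll lift slowly.

```bash
python3 -m handwheel '[[1,-1,0,0,0,0,0],[1,-2,0,0,0,0,0],[1,-3,0,0,0,0,0],[1,-3,0,0,0,0,0],[1,0,0,0,0,0,0]]'
python3 -m handwheel '[[1,-3,0,0,0,0,0],[1,-3,0,0,0,0,0],[1,-3,0,0,0,0,0],[1,-3,0,0,0,0,0],[1,0,0,0,0,0,0]]'
```

```text
clock: 11.22
position: [0.542, 0.0111, 0.1638]
tcp_rot: [[0.001, 0.992, -0.129], [0.0, -0.129, -0.992], [-1.0, 0.001, -0.0]]
ft_force: [0.7, -0.2, -4.6]
gripper_width: 0.122
clock: 11.85
position: [0.542, 0.0111, 0.1758]
tcp_rot: [[0.001, 0.992, -0.129], [0.0, -0.129, -0.992], [-1.0, 0.001, -0.0]]
ft_force: [-0.5, -0.4, -5.1]
gripper_width: 0.122
```

```bash
python3 -m handwheel '[[1,-4,0,0,0,0,0],[1,-5,0,0,0,0,0],[1,-5,0,0,0,0,0],[1,-5,0,0,0,0,0],[1,-5,0,0,0,0,0]]'
python3 -m handwheel '[[1,-6,0,0,0,0,0],[1,-6,0,0,0,0,0],[1,-6,0,0,0,0,0],[1,-6,0,0,0,0,0],[1,-6,0,0,0,0,0]]'
python3 -m handwheel '[[1,-6,0,0,0,0,0],[1,-6,0,0,0,0,0],[1,-6,0,0,0,0,0],[1,-6,0,0,0,0,0],[1,-6,0,0,0,0,0]]'
python3 -m handwheel '[[1,-5,0,0,0,0,0],[1,-5,0,0,0,0,0],[1,-3,0,0,0,0,0],[1,-2,0,0,0,0,0],[1,0,0,0,0,0,0]]'
python3 -m handwheel '[[1,0,0,0,0,0,0],[1,0,0,0,0,0,0],[1,0,0,0,0,0,0],[1,0,0,0,0,0,0],[1,0,0,0,0,0,0]]'
python3 - <<'E'
from plant import env
from h import *
for n in ['side','wrist']:
    s=env.sense();im,d=env.get_image(n)
    np.save(f'pics/{n}9.npy',im);np.save(f'pics/{n}9d.npy',d);np.save(f'pics/{n}9s.npy',np.array(s,dtype=object),allow_pickle=True)
    if n=='side': im=cv2.resize(im[120:300,180:380],None,fx=3.2,fy=3.2,interpolation=cv2.INTER_CUBIC)
    cv2.imwrite(f'pics/{n}9.png',im[:,:,::-1])
E
```

```text
clock: 12.48
position: [0.5418, 0.0111, 0.1999]
tcp_rot: [[0.0, 0.992, -0.129], [-0.0, -0.129, -0.992], [-1.0, 0.0, -0.0]]
ft_force: [-0.2, 0.4, -3.1]
gripper_width: 0.12
clock: 13.1
position: [0.5418, 0.0111, 0.2299]
tcp_rot: [[0.0, 0.992, -0.129], [-0.0, -0.129, -0.992], [-1.0, 0.0, 0.0]]
ft_force: [0.2, 0.7, -4.2]
gripper_width: 0.123
clock: 13.72
position: [0.5418, 0.0111, 0.2599]
tcp_rot: [[-0.0, 0.992, -0.129], [-0.0, -0.129, -0.992], [-1.0, -0.0, 0.0]]
ft_force: [-0.3, 0.6, -4.7]
gripper_width: 0.125
clock: 14.35
position: [0.5419, 0.0111, 0.2745]
tcp_rot: [[0.0, 0.992, -0.129], [0.0, -0.129, -0.992], [-1.0, 0.0, -0.0]]
ft_force: [0.4, -0.2, -3.9]
gripper_width: 0.12
clock: 14.98
position: [0.5418, 0.0111, 0.2745]
tcp_rot: [[0.0, 0.992, -0.129], [0.0, -0.129, -0.992], [-1.0, 0.0, -0.0]]
ft_force: [-0.1, 0.1, -4.2]
gripper_width: 0.122
```

View pics/side9.png

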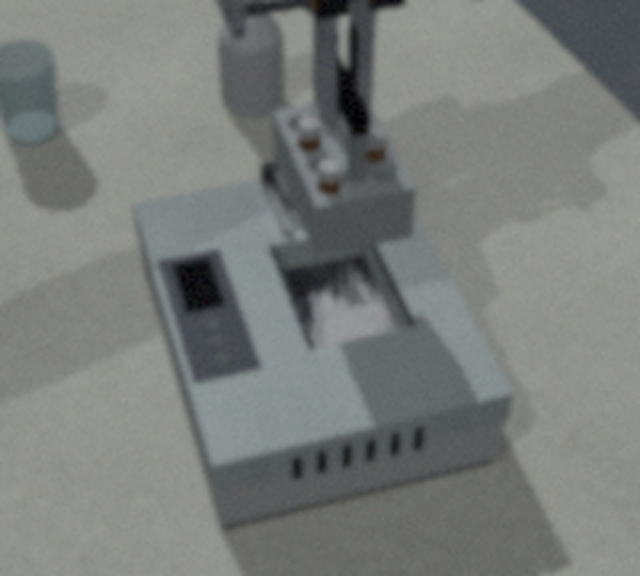

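View pics/wrist9.png

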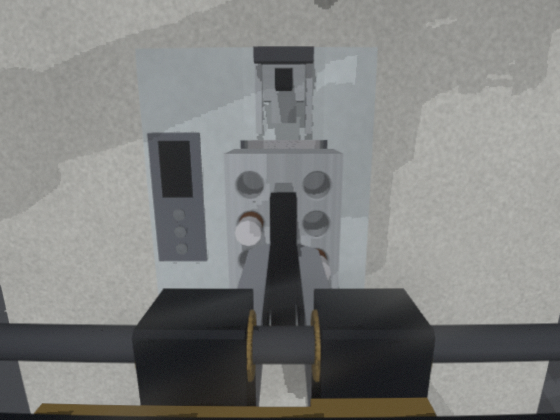

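The side view shows the block out of the well and level, with three vials seated. In the wrist view the latch tab is back at (284,78). I'll check the numbers before handing in.

```bash
python3 - <<'E'
from w import *
im,d,s=load('wrist9');P=cloud(c,d,s)
b=np.zeros(d.shape,bool);b[155:300,225:345]=1
q=P[b&(P[...,2]>.2125)&(P[...,2]<.228)];
A=np.c_[q[:,:2],np.ones(len(q))]
for _ in range(3):
    k=np.linalg.lstsq(A,q[:,2],rcond=None)[0];r=q[:,2]-A@k;m=abs(r)<.003;A=A[m];q=q[m]
print(len(q),'tilt rad',np.hypot(*k[:2]),k[:2],'z at centre',k@[.542,.011,1],'underside over well',k@[.542,.011,1]-.1)
m=(P[...,2]>.135)&(P[...,2]<.15);m[:,:265]=0;m[:,305:]=0;m[110:]=0
print('tab',cv2.minAreaRect((P[m][:,:2]*1000).astype(np.float32)))
s=env.sense();print(s['clock'],np.abs(s['joint_velocities']).max())
E
```

```text
7745 tilt rad 0.0008252820696779909 [-0.00057667  0.00059038] z at centre 0.2208750300716043 underside over well 0.1208750300716043
tab ((555.2432250976562, 117.25836181640625), (13.781535148620605, 13.4016695022583), 83.23592376708984)
15.075 0.10445489522073892
```

```bash
python3 -c "
from plant import env
print(env.finish_job())"
```

```text
the job is handed in; nothing more can be done
None
```

The job is handed in with the block held level above the heater; `finish_job` gave no verdict.

- **Latch:** I pinched the tab and slid it about 27 mm to its stop, where movement ended and the force rose to about 10 N, then released it. My last picture put the tab about 107 mm from the well centre, which is about 0.030 m of latch travel.
- **Block:** I gripped it by the handle at 45 N and lifted it straight up. Before hand-in its underside was about 121 mm above the well floor, with a tilt of about 0.001 rad. It was within a few millimetres of the well's centre and the arm was at rest.
- **Vials and bench:** All three vials look seated in the side picture; I did not measure their heights. I steered clear of the bystanders and saw no unexpected contact force, but did not re-measure their positions.
- **Disagreement:** The top and wrist cameras differed by about 1.5–4 mm in x. I used the wrist values, and they agreed with where the fingers met the tab and handle.

The run took about 15 s of the 48 s allowed.

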